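# Rub down a glued seam and ease its locating pin

### The arm

A 7-joint arm with a two-finger parallel gripper is mounted at the origin on the work surface. World frame = base frame: x ahead of the robot, y to its left, z up, the work surface at z = 0. Lengths are in m, angles in rad, forces in N, time in s.
With the tool pointing down it reaches from about 0.4 to 0.9 m from the base axis. Payload 5.6 kg.
Tool frame: the origin (TCP) lies on the mounting face of the last link; the fingertips stand 190 mm ahead of it and the grasp point (between the pads) lies 171 mm ahead of it; y points along the fingers, z is the direction in which the jaws open and shut, and the axes are right-handed (so a half turn about y gives the same grasp; the last joint's range is limited). The gripper opens to 92 mm and grips with 3 to 60 N. Pads are 20 mm wide; open, the fingers measure 128 mm over their backs; the gripper's body (75 mm by 189 mm) begins 69 mm behind the grasp point.
Start: joints at [-1.364, 0.468, -0.012, 1.603, 0.006, 1.071, -0.056], TCP at [0.161, 0.63, 0.405] pointing down, gripper open.
Joint ranges: [-2.53, 2.53], [-0.31, 2.02], [-1.57, 1.55], [0.28, 2.44], [-1.29, 4.43], [0.15, 1.84], [-2.92, 2.92]. Speed limits (rad/s): [2.57, 2.57, 3.14, 3.14, 3.14, 3.14, 3.14].

### API

Orientations are given as a rotation vector (axis times angle).
In Python, from bench import robot gives the robot as it stands.
- The arm moves only by the tool apply_moves, never from a script. Its argument "series" is a list of rows, each a list of 6 numbers: the shift along the tool's x, y, z in mm, then the turn, a rotation vector about the tool's x, y, z in units of 6 degrees (1.0 is 6 degrees). A call has exactly 5 rows; each row shifts and turns the commanded pose from where the row before left it, along the tool's axes as they then stand; what a row does not reach is not made up. A row lasts 1/12 s, in which the tool goes at most 41.7 mm and 7.16 degrees, less where a joint would pass 70% of its speed; a pose out of reach is approached as far as the arm can. A call is refused whole if a number of a shift passes 41.7 or a number of a turn 1, either way. A call with a gripper value outside its range is refused whole. "claw" is the closure in counts, from 0 (fully open) to 255 (shut), set as the call begins (left out, the last holds). The fingers move at their own pace and stop on an object; "newtons" is the grip in N (left out, the last holds). Time passes only in rows, so rows that do not move let the fingers close, or fill a call up. It gives the time, the measured TCP pose, the force and the opening at its end, in the units of the state.
- robot.state(): the state, without advancing time (a new reading comes with each control period).
- robot.get_image(name): name is "scene" or "top" or "wrist"; returns the picture (400x640x3 uint8, blue, green, red); there is no depth.
- robot.camera_info(name): a dict with "fx", "fy", "cx", "cy" (pixels), "cam_to_world" (4x4, takes a point from camera to world coordinates). Camera axes: x right, y down, z forward; pixel columns grow to the right and rows downward; lengths in m; the calibration is good to about 2 mm. A picture is of the moment at which its call begins: read the wrist's pose just before it. camera_info takes no time and is no camera call; for the wrist camera it gives the pose at the moment of the call.
- robot.sign_off(): hands the job in, once; it reports no verdict.
The state is a dict: "t": time; "joints": joint angles; "dq": joint speeds; "joint_torque": joint torques, N m; "eef_pos": TCP position; "tcp_rot": TCP orientation; "contact_force": force on the tool from outside, world axes, zero at the start; "moment": the same for the moment, N m; "opening": finger opening in m.
Only numpy, scipy, OpenCV 4.12 (cv2) and the standard library are available. Lean on these libraries where they do the work, as an engineer would, in place of code of your own. Each camera call takes 0.05 s, during which the arm holds its last target.

### The job

The two-part carving blank has just been glued. Rub down its seam with the wooden sanding block: lay it lengthwise on the seam, its back end flush with the end of the blank away from the steel pin, and push it slowly, under light steady pressure, along the seam until its front is a centimetre or two short of the pin's collar; then put it down flat on the table, off the blank and its jig. Then draw the steel locating pin straight up out of its snug bore by half of its shank, about 30 mm, without forcing it sideways and never all the way out, and finish while still holding it there; leave the other things on the table where they are.

Things in the scene. Friction and masses are not known exactly. Their poses are not given: they have to be found in the camera images.
- blank: Fixed pale hardwood block 260 x 90 x 70 mm on a plywood jig board 300 x 120 x 15 mm with low side stops. Flat top face 85 mm above the table. Origin: centre of the jig's underside, on the table; x along the length towards the pin, z up. The seam is a thin dark line along the middle of the top face (y = 0), x = -130 to +130 mm; the pin's bore is on it at x = +105 mm.
- seam_start (a point): Point on the top face where the seam meets the end of the block away from the pin (blank x = -130 mm). Axes as the blank's.
- bore_mouth (a point): Centre of the mouth of the pin's bore in the top face. Blind vertical bore, 17 mm across and 60 mm deep. Axes as the blank's.
- pin_grip (a point): Mid-height centre of the pin's cylindrical grip, 32 mm above the top face when home; z up. Loose steel pin, 0.2 kg, upright in the bore: grip 22 mm diameter, 50 mm high (top 55 mm above the face), below it a collar 30 mm diameter, 5 mm thick, then the shank, 16 mm diameter, 58 mm long. Let go, it drops back home.
- pin_collar (a point): Underside of the pin's collar, on its axis, 32 mm below point pin_grip; it lies on the block's top face when the pin is home. Its height above bore_mouth is how far the pin is drawn.
- sander_grip (a point): Centre of the sanding block's wooden body, 90 x 46 x 44 mm high (x along its length, z up). It is loose, 0.18 kg, on the table left or right of the blank. The sole's underside (86 x 40 mm) is 32 mm below this point, the wood starts 10 mm above it. The sole is sprung: it gives up to 6 mm, from 2 N at first touch to 11 N, then is solid.
- offcut_center (a point): Centre of a pale wooden offcut, 85 x 50 x 35 mm, loose on the other side of the blank; not for sanding, leave alone.
- can: Plain closed metal can, 66 mm in diameter, 115 mm high, origin under its centre; leave alone.
- jar: Amber glass jar with a metal lid, 60 mm in diameter, 85 mm high, origin under its centre; leave alone.
- brush: Brush lying on the table, near the robot on the left; leave alone.
- driver: Wood-handled hand tool lying on the table, near the robot on the right; leave alone.
- driftwood: Gnarled piece of driftwood about 90 mm high on the left, origin under its centre; leave alone.
- stone: Lump of grey stone about 90 mm wide and 70 mm high on the right, origin under its centre; leave alone.
There are look-alikes about, which are no part of the job. Leave any blue or green look-alike of the part that bears sander_grip alone.

How it is judged:
By the outcome, as a careful person would: the job done as asked, in the order asked, and still so for the second after the job is handed in, while the arm keeps its last pose, push and grip.
It also fails if it takes over 66 s, if anything falls off the work surface, if the arm or the gripper's body presses on something with over 40 N, if the wrist force passes 120 N, or if a joint passes its speed limit or range.

## Working session

There is one attempt and no reset: what is moved stays moved. The work goes in short steps, Python scripts to look and compute and a tool call to move; the robot and the scene stay as the last step left them, time stands still between calls to the robot, and variables do not carry over. Pictures are saved under pics/ and viewed, and the job is handed in when it is done.

Besides the shell and the picture viewer there is one more tool, called after ">>>" as name(argument=value, ...), one argument or row to a line, values as JSON. apply_moves: Moves the arm, as the interface text tells. Its arguments: {"type":"object","properties":{"series":{"type":"array"},"claw":{"type":"number"},"newtons":{"type":"number"}},"required":["series"]}

```bash
ls; mkdir -p pics; python3 - <<'E'
from bench import robot
import cv2,json
print(robot.state())
for n in ("scene","top"):
    im=robot.get_image(n); cv2.imwrite(f"pics/{n}0.png",im)
    print(n,robot.camera_info(n))
E
```

```text
pics
{'t': 0.0, 'joints': array([-1.36399952,  0.46834184, -0.01157808,  1.60362935,  0.00602896,
        1.07138804, -0.05628576]), 'dq': array([-0.00129071, -0.00101112, -0.00115097, -0.00014331,  0.00044769,
        0.00096495, -0.00063622]), 'joint_torque': array([-1.53247302e-04, -5.20557296e+01, -1.23871458e-02, -2.43751448e+01,
       -5.66372252e-02,  1.70603406e-02,  1.56662668e-04]), 'eef_pos': array([0.1606839 , 0.629564  , 0.40376062]), 'tcp_rot': array([-1.5636162 ,  0.19623518, -0.19614436]), 'contact_force': array([0.97711819, 0.11609005, 0.24628465]), 'moment': array([0.01317676, 0.01598777, 0.04094473]), 'opening': 0.09175288386395589}
scene {'fx': 376.51041043465, 'fy': 376.51041043465, 'cx': 317.75616907806955, 'cy': 196.46116465797311, 'cam_to_world': array([[-0.33897328,  0.58935819, -0.73331715,  1.30196537],
       [ 0.94078416,  0.20843567, -0.26735693,  0.28736292],
       [-0.00471955, -0.78052002, -0.62511297,  0.77695413],
       [ 0.        ,  0.        ,  0.        ,  1.        ]])}
top {'fx': 426.0463243986348, 'fy': 426.0463243986348, 'cx': 329.62400627319226, 'cy': 197.42707472679393, 'cam_to_world': array([[-0.00408295, -0.98025962,  0.19767249,  0.2607133 ],
       [-0.99988001,  0.00695578,  0.01384112,  0.00171162],
       [-0.01494286, -0.19759226, -0.9801704 ,  1.42143189],
       [ 0.        ,  0.        ,  0.        ,  1.        ]])}
```

View pics/scene0.png

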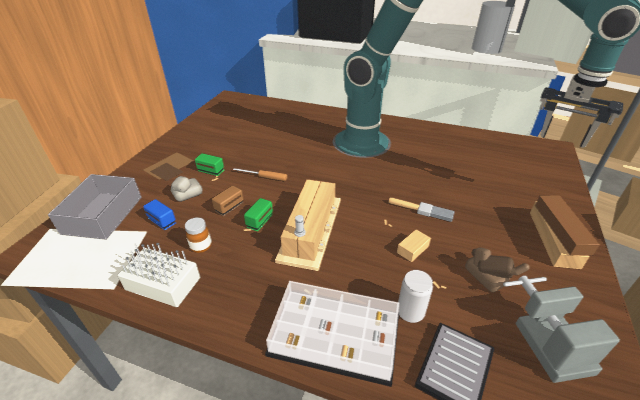

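View pics/top0.png

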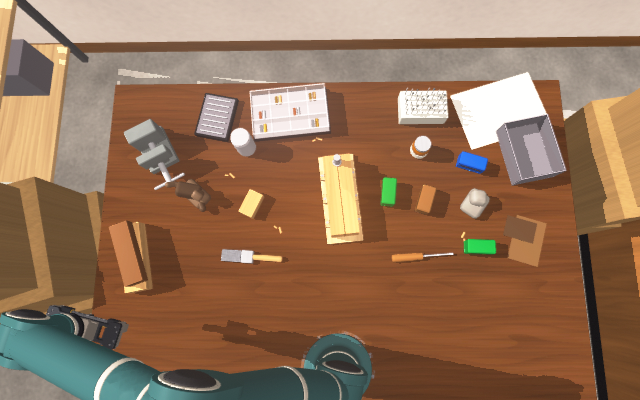

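```bash
cat > h.py <<'E'
import numpy as np,cv2
from bench import robot
from scipy.spatial.transform import Rotation as R
def ray(ci,u,v):
    T=ci["cam_to_world"]; d=T[:3,:3]@np.array([(u-ci["cx"])/ci["fx"],(v-ci["cy"])/ci["fy"],1.]); return T[:3,3],d
def plane(ci,u,v,z):
    o,d=ray(ci,u,v); return o+d*(z-o[2])/d[2]
def proj(ci,P):
    T=ci["cam_to_world"]; p=T[:3,:3].T@(np.asarray(P,float)-T[:3,3]); return np.array([ci["fx"]*p[0]/p[2]+ci["cx"],ci["fy"]*p[1]/p[2]+ci["cy"]])
E
python3 - <<'E'
import cv2
t=cv2.imread("pics/top0.png"); s=cv2.imread("pics/scene0.png")
cv2.imwrite("pics/tc.png",cv2.resize(t[135:255,310:510],None,fx=4,fy=4,interpolation=cv2.INTER_CUBIC))
cv2.imwrite("pics/sc.png",cv2.resize(s[145:275,190:350],None,fx=4.5,fy=4.5,interpolation=cv2.INTER_CUBIC))
E
```

```text
(no output)
```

View pics/tc.png

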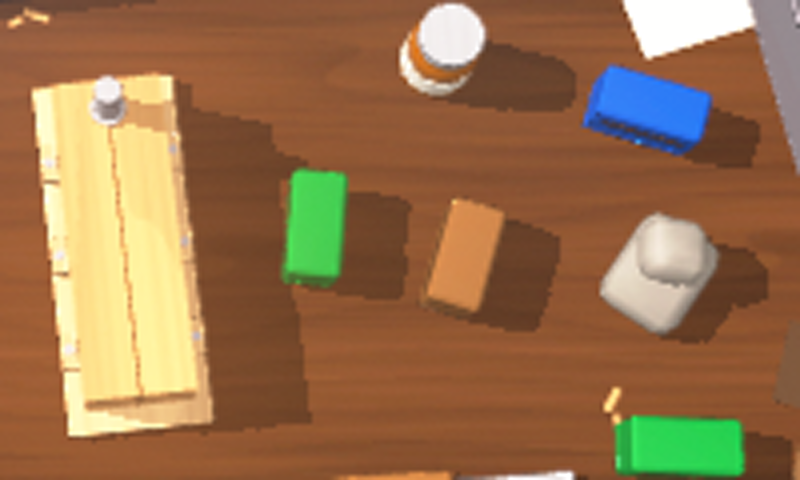

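View pics/sc.png

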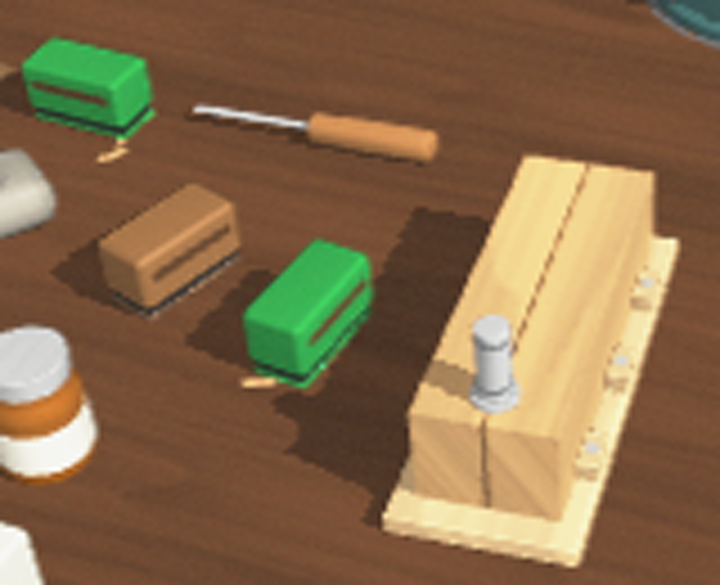

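```bash
python3 - <<'E'
from h import *
ci=robot.camera_info("top"); sc=robot.camera_info("scene")
t=lambda u,v,z:plane(ci,u/4+310-.375,v/4+135-.375,z)
s=lambda u,v,z:plane(sc,u/4.5+190-.39,v/4.5+145-.39,z)
print("sander top"); 
for p in [(455,200),(503,211),(478,308),(430,296)]: print(t(*p,.054).round(4))
for p in [(100,255),(193,186),(239,206),(147,282)]: print("s",s(*p,.054).round(4))
print("blank")
for p in [(86,402),(196,393),(141,398),(111,125),(172,74)]: print(t(*p,.085).round(4))
for p in [(524,157),(655,173),(588,163),(411,414),(559,438),(485,420)]: print("s",s(*p,.085).round(4))
print("pin top",t(110,84,.140),s(492,325,.140), "collar",s(494,397,.088),t(107,113,.088))
print("green near",[t(*p,.054).round(3) for p in [(290,170),(347,172),(338,280),(285,275)]])
E
```

```text
sander top
[ 0.5772 -0.287   0.054 ]
[ 0.5676 -0.3258  0.054 ]
[ 0.4873 -0.3013  0.054 ]
[ 0.4974 -0.263   0.054 ]
s [ 0.5828 -0.3165  0.054 ]
s [ 0.494  -0.2963  0.054 ]
s [ 0.5037 -0.2543  0.054 ]
s [ 0.5968 -0.2718  0.054 ]
blank
[0.4093 0.0164 0.085 ]
[ 0.4159 -0.0701  0.085 ]
[ 0.4122 -0.0269  0.085 ]
[ 0.6346 -0.005   0.085 ]
[ 0.6773 -0.0551  0.085 ]
s [ 0.4229 -0.0716  0.085 ]
s [0.4103 0.0195 0.085 ]
s [ 0.4147 -0.0275  0.085 ]
s [ 0.679  -0.0422  0.085 ]
s [0.6685 0.045  0.085 ]
s [ 6.692e-01 -1.000e-04  8.500e-02]
pin top [ 0.65243118 -0.0042156   0.14      ] [ 0.64841144 -0.00202472  0.14      ] collar [ 0.65279071 -0.00101478  0.088     ] [ 0.64386232 -0.00183739  0.088     ]
green near [array([ 0.604, -0.153,  0.054]), array([ 0.602, -0.199,  0.054]), array([ 0.511, -0.189,  0.054]), array([ 0.516, -0.146,  0.054])]
```

```bash
cat >> h.py <<'E'
def goal(pos_grasp,yaw,flip=0):
    """rotation: y down, z horizontally along world (−sin,cos) dir of yaw"""
    y=np.array([0,0,-1.]); z=np.array([-np.sin(yaw),np.cos(yaw),0])*(-1 if flip else 1); x=np.cross(y,z)
    Rm=np.stack([x,y,z],1); return np.asarray(pos_grasp)-0.171*y,Rm
def delta(pos_grasp,yaw,flip=0):
    s=robot.state(); Rc=R.from_rotvec(s["tcp_rot"]).as_matrix(); p,Rg=goal(pos_grasp,yaw,flip)
    d=Rc.T@(p-s["eef_pos"])*1000; r=np.degrees(R.from_matrix(Rc.T@Rg).as_rotvec())/6
    print("shift in current tool axes mm",d.round(1),"turn units",r.round(2)," grasp now",(s["eef_pos"]+.171*Rc[:,1]).round(4),"F",s["contact_force"].round(2),"t",round(s["t"],2),"op",round(s["opening"],4))
E
python3 - <<'E'
from h import *
s=robot.state(); print(R.from_rotvec(s["tcp_rot"]).as_matrix().round(3))
for f in (0,1): delta((.55,-.29,.2),np.radians(-15),f)
E
```

```text
[[ 0.969 -0.     0.247]
 [-0.247 -0.002  0.969]
 [ 0.    -1.    -0.002]]
shift in current tool axes mm [ 604.6   34.2 -794.7] turn units [0.02 0.11 0.  ]  grasp now [0.1606 0.6293 0.2328] F [-0.68  0.05  0.62] t 0.1 op 0.0917
shift in current tool axes mm [ 604.6   34.2 -794.7] turn units [ 0.000e+00 -2.989e+01 -2.000e-02]  grasp now [0.1606 0.6293 0.2328] F [-0.68  0.05  0.62] t 0.1 op 0.0917
```

>>> apply_moves(
  series=[
    [35, 0, -20, 0, 0, 0],
    [35, 0, -20, 0, 0, 0],
    [35, 0, -20, 0, 0, 0],
    [35, 0, -20, 0, 0, 0],
    [35, 0, -20, 0, 0, 0],
  ],
  claw=0,
  newtons=25,
)

```text
t: 0.52
eef_pos: [0.3065, 0.488, 0.4043]
tcp_rot: [-1.563, 0.196, -0.196]
contact_force: [0.6, 0.1, 1.0]
opening: 0.092
```

>>> apply_moves(
  series=[
    [21, 0, -34.5, 0, 0, 0],
    [21, 0, -34.5, 0, 0, 0],
    [21, 0, -34.5, 0, 0, 0],
    [21, 0, -34.5, 0, 0, 0],
    [21, 0, -34.5, 0, 0, 0],
  ],
)

```text
t: 0.93
eef_pos: [0.3647, 0.2944, 0.4045]
tcp_rot: [-1.562, 0.196, -0.196]
contact_force: [0.9, -0.5, 0.0]
opening: 0.0916
```

>>> apply_moves(
  series=[
    [21, 0, -34.5, 0, 0, 0],
    [21, 0, -34.5, 0, 0, 0],
    [21, 0, -34.5, 0, 0, 0],
    [21, 0, -34.5, 0, 0, 0],
    [21, 0, -34.5, 0, 0, 0],
  ],
)

```text
t: 1.35
eef_pos: [0.4236, 0.1014, 0.4047]
tcp_rot: [-1.562, 0.196, -0.196]
contact_force: [0.3, 0.1, -0.8]
opening: 0.0919
```

```bash
python3 - <<'E'
from h import *
delta((.54,-.29,.2),np.radians(-15))
print(robot.state()["joints"])
E
```

```text
shift in current tool axes mm [ 209.5   33.6 -350.5] turn units [-0.    0.12  0.  ]  grasp now [0.4237 0.1015 0.2337] F [ 0.3   0.14 -0.82] t 1.35 op 0.0919
[-0.59259417  0.09227692  0.29995952  2.11722156 -0.03417715  0.93628358
  1.04756804]
```

>>> apply_moves(
  series=[
    [21, 0, -35, 0, 0, 0],
    [21, 0, -35, 0, 0, 0],
    [21, 0, -35, 0, 0, 0],
    [21, 0, -35, 0, 0, 0],
    [21, 0, -35, 0, 0, 0],
  ],
)

```text
t: 1.77
eef_pos: [0.4821, -0.094, 0.4047]
tcp_rot: [-1.562, 0.196, -0.196]
contact_force: [1.1, 0.5, 0.7]
opening: 0.0918
```

```bash
python3 - <<'E'
from h import *
ci=robot.camera_info("wrist");im=robot.get_image("wrist");cv2.imwrite("pics/w1.png",im)
import pickle;pickle.dump(ci,open("w1.pkl","wb"));print(ci)
E
```

```text
{'fx': 347.4540142716163, 'fy': 347.4540142716163, 'cx': 319.12797209936605, 'cy': 198.5358921262016, 'cam_to_world': array([[ 2.46773489e-01,  9.34077183e-01,  2.58074913e-01,
         4.09205931e-01],
       [ 9.69072718e-01, -2.38124070e-01, -6.47687712e-02,
        -7.56600208e-02],
       [ 9.54817194e-04,  2.66076573e-01, -9.63951423e-01,
         3.85204391e-01],
       [ 0.00000000e+00,  0.00000000e+00,  0.00000000e+00,
         1.00000000e+00]])}
```

View pics/w1.png

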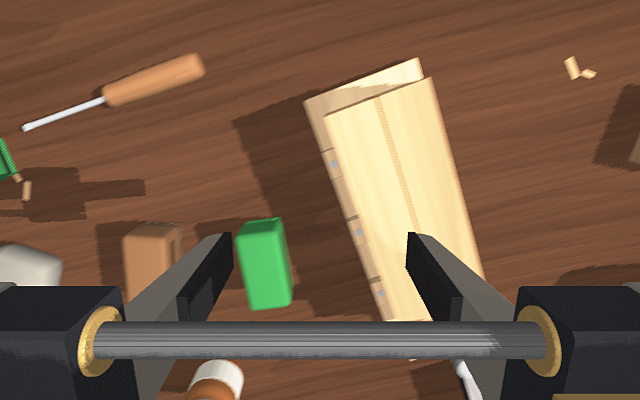

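```bash
python3 - <<'E'
from h import *
import pickle
ci=pickle.load(open("w1.pkl","rb")); im=cv2.imread("pics/w1.png")
for p in [(325,114),(431,77),(378,96),(415,232),(484,272),(386,318)]: print(p,plane(ci,*p,.085).round(4))
c=im[60:330,300:500]; cv2.imwrite("pics/w1c.png",cv2.resize(c,None,fx=2.2,fy=2.2,interpolation=cv2.INTER_CUBIC))
E
```

```text
(325, 114) [ 0.4194 -0.0729  0.085 ]
(431, 77) [0.4123 0.0182 0.085 ]
(378, 96) [ 0.4162 -0.0268  0.085 ]
(415, 232) [ 0.5424 -0.0182  0.085 ]
(484, 272) [0.5987 0.0384 0.085 ]
(386, 318) [ 0.6249 -0.0619  0.085 ]
```

View pics/w1c.png

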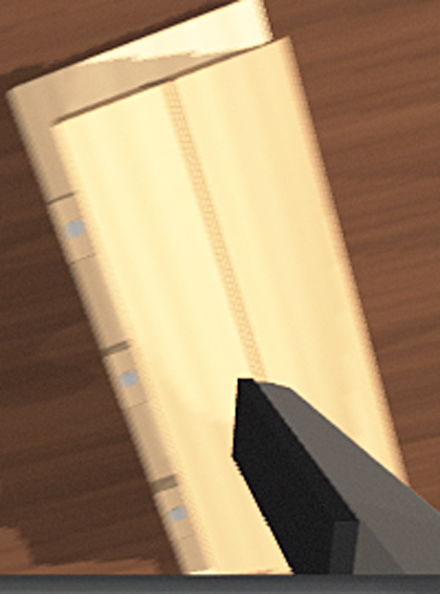

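>>> apply_moves(
  series=[
    [20, 0, -33, 0, 0, 0],
    [20, 0, -33, 0, 0, 0],
    [10, 0, -33, 0, 0, 0],
    [0, 0, -33, 0, 0, 0],
    [0, 0, -15, 0, 0, 0],
  ],
)

```text
t: 2.23
eef_pos: [0.4929, -0.251, 0.4044]
tcp_rot: [-1.564, 0.201, -0.199]
contact_force: [-1.1, -0.3, 0.5]
opening: 0.0922
```

```bash
python3 - <<'E'
from h import *
ci=robot.camera_info("wrist");im=robot.get_image("wrist");cv2.imwrite("pics/w2.png",im)
import pickle;pickle.dump(ci,open("w2.pkl","wb"));delta((.54,-.29,.2),np.radians(-15))
E
```

```text
shift in current tool axes mm [ 55.9  33.6 -24.1] turn units [ 0.03  0.04 -0.  ]  grasp now [ 0.4919 -0.2529  0.2336] F [-0.98 -2.69  1.09] t 2.28 op 0.0921
```

View pics/w2.png

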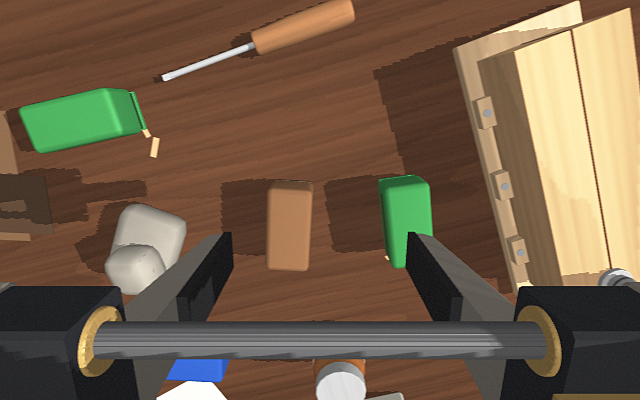

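```bash
python3 - <<'E'
from h import *
import pickle
ci=robot.camera_info("wrist");im=robot.get_image("wrist");cv2.imwrite("pics/w3.png",im)
pickle.dump(ci,open("w3.pkl","wb"))
print((ci["cam_to_world"]-pickle.load(open("w2.pkl","rb"))["cam_to_world"]).round(4)[:,3])
g=im[165:290,240:340]; a=cv2.resize(g,None,fx=4,fy=4,interpolation=cv2.INTER_CUBIC)
g=im[0:290,500:640]; b=cv2.resize(g,None,fx=2,fy=2,interpolation=cv2.INTER_CUBIC)
o=np.zeros((580,700,3),np.uint8); o[:500,:400]=a; o[:580,410:690]=b; cv2.imwrite("pics/w3c.png",o)
E
```

```text
[-0.0008 -0.0013  0.0001  0.    ]
```

View pics/w3c.png

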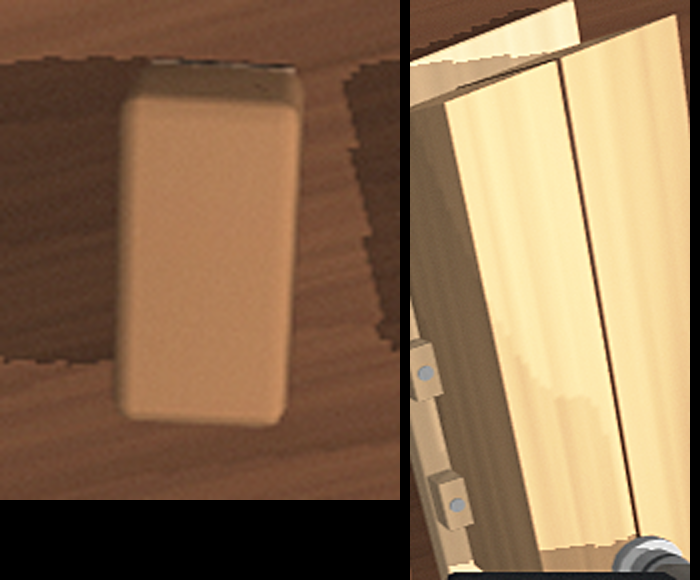

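```bash
python3 - <<'E'
from h import *
import pickle
ci=pickle.load(open("w3.pkl","rb"))
P=[plane(ci,u/4+240-.375,v/4+165-.375,.054) for u,v in [(122,97),(300,103),(286,425),(118,418)]]
print(np.round(P,4),"c",np.mean(P,0)); 
e=(P[2]+P[3]-P[0]-P[1]); print("yaw",np.degrees(np.arctan2(e[1],e[0])),np.linalg.norm(e)/2,np.linalg.norm(P[1]-P[0]),np.linalg.norm(P[2]-P[3]))
a=plane(ci,574.75,29.75,.085);b=plane(ci,613.75,268.25,.085);print(a,b,np.degrees(np.arctan2(*(b-a)[[1,0]])))
for q in [(442,104),(680,14)]: print(plane(ci,(q[0]-410)/2+500,q[1]/2,.085))
# scene reproject check of estimates
delta((.54,-.29,.2),np.radians(-15))
for n,z in(("top",.054),("scene",.054)): print(n,proj(robot.camera_info(n),np.mean(P,0)))
E
```

```text
[[ 0.4856 -0.3016  0.054 ]
 [ 0.4981 -0.2597  0.054 ]
 [ 0.5812 -0.2857  0.054 ]
 [ 0.5681 -0.3277  0.054 ]] c [ 0.53325174 -0.29369619  0.054     ]
yaw -17.45590404457047 0.08685836132529652 0.04368689384489332 0.04402537072454388
[ 0.41659727 -0.02520003  0.085     ] [ 0.63583574 -0.00314232  0.085     ] 5.745226919915019
[ 0.42121149 -0.07172362  0.085     ]
[0.41206448 0.02099481 0.085     ]
shift in current tool axes mm [ 55.8  33.4 -26.8] turn units [ 0.01  0.06 -0.01]  grasp now [ 0.4927 -0.2501  0.2334] F [-0.96  0.46  0.16] t 2.33 op 0.0919
top [426.07296318 197.7276564 ]
scene [226.87007662 193.28412286]
```

```bash
python3 - <<'E'
from h import *
delta((.533,-.294,.1),np.radians(-17.4))
delta((.533,-.294,.033),np.radians(-17.4))
E
```

```text
shift in current tool axes mm [ 50.1 133.4 -32.3] turn units [ 0.01  0.46 -0.01]  grasp now [ 0.4927 -0.2501  0.2334] F [-0.96  0.46  0.16] t 2.33 op 0.0919
shift in current tool axes mm [ 50.1 200.4 -32.2] turn units [ 0.01  0.46 -0.01]  grasp now [ 0.4927 -0.2501  0.2334] F [-0.96  0.46  0.16] t 2.33 op 0.0919
```

>>> apply_moves(
  series=[
    [16, 20, -11, 0, 0, 0],
    [17, 25, -11, 0, 0, 0],
    [17, 25, -10, 0, 0, 0],
    [0, 30, 0, 0, 0.46, 0],
    [0, 33, 0, 0, 0, 0],
  ],
)

```text
t: 2.75
eef_pos: [0.5362, -0.2892, 0.2706]
tcp_rot: [-1.558, 0.233, -0.236]
contact_force: [-0.4, 0.7, -0.0]
opening: 0.0917
```

```bash
python3 - <<'E'
from h import *
ci=robot.camera_info("wrist");im=robot.get_image("wrist");cv2.imwrite("pics/w4.png",im)
delta((.533,-.294,.033),np.radians(-17.4))
E
```

```text
shift in current tool axes mm [ 2.  59.7 -7. ] turn units [-0.02  0.07 -0.1 ]  grasp now [ 0.5321 -0.2862  0.0927] F [-2.64  0.94 -3.89] t 2.8 op 0.0923
```

View pics/w4.png

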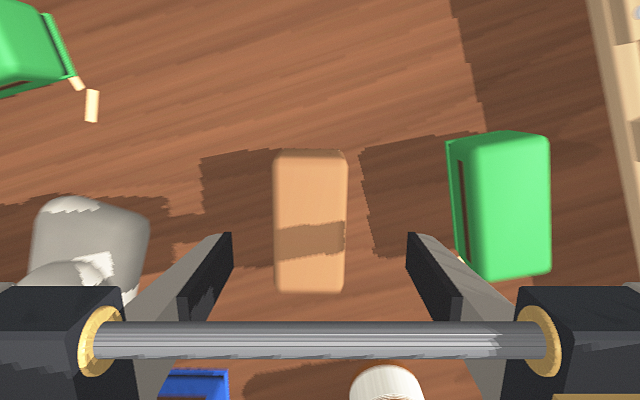

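>>> apply_moves(
  series=[
    [0, 0, -3, 0, 0, 0],
    [0, 0, -2, 0, 0, 0],
    [0, 0, 0, 0, 0, 0],
    [0, 0, 0, 0, 0, 0],
    [0, 0, 0, 0, 0, 0],
  ],
)

```text
t: 3.22
eef_pos: [0.5339, -0.2951, 0.2737]
tcp_rot: [-1.558, 0.231, -0.236]
contact_force: [-0.2, 0.3, -0.5]
opening: 0.0916
```

```bash
python3 - <<'E'
from h import *
delta((.533,-.294,.033),np.radians(-17.4))
E
```

```text
shift in current tool axes mm [-1.4 69.7  0.8] turn units [-0.    0.06  0.03]  grasp now [ 0.5344 -0.2953  0.1027] F [-0.23  0.32 -0.49] t 3.22 op 0.0916
```

>>> apply_moves(
  series=[
    [-1, 20, 1, 0, 0.06, 0],
    [0, 20, 0, 0, 0, 0],
    [0, 16, 0, 0, 0, 0],
    [0, 10, 0, 0, 0, 0],
    [0, 4, 0, 0, 0, 0],
  ],
)

```text
t: 3.63
eef_pos: [0.5326, -0.2935, 0.201]
tcp_rot: [-1.557, 0.239, -0.238]
contact_force: [-0.4, 0.6, 0.2]
opening: 0.0919
```

>>> apply_moves(
  series=[
    [0, 0, 0, 0, 0, 0],
    [0, 0, 0, 0, 0, 0],
    [0, 0, 0, 0, 0, 0],
    [0, 0, 0, 0, 0, 0],
    [0, 0, 0, 0, 0, 0],
  ],
  claw=170,
  newtons=25,
)

```text
t: 4.05
eef_pos: [0.533, -0.2939, 0.2025]
tcp_rot: [-1.558, 0.238, -0.24]
contact_force: [-0.0, 1.0, 0.2]
opening: 0.0605
```

>>> apply_moves(
  series=[
    [0, 0, 0, 0, 0, 0],
    [0, 0, 0, 0, 0, 0],
    [0, 0, 0, 0, 0, 0],
    [0, 0, 0, 0, 0, 0],
    [0, 0, 0, 0, 0, 0],
  ],
)

```text
t: 4.47
eef_pos: [0.5328, -0.2939, 0.2018]
tcp_rot: [-1.558, 0.239, -0.239]
contact_force: [-0.2, 0.0, 0.9]
opening: 0.046
```

```bash
python3 - <<'E'
from h import *
delta((.533,-.294,.033),np.radians(-17.4))
ci=robot.camera_info("wrist");im=robot.get_image("wrist");cv2.imwrite("pics/w5.png",im)
E
```

```text
shift in current tool axes mm [ 0.2 -2.2 -0.1] turn units [ 0.   -0.01  0.  ]  grasp now [ 0.5328 -0.2939  0.0308] F [-0.2  0.   0.9] t 4.47 op 0.046
```

View pics/w5.png

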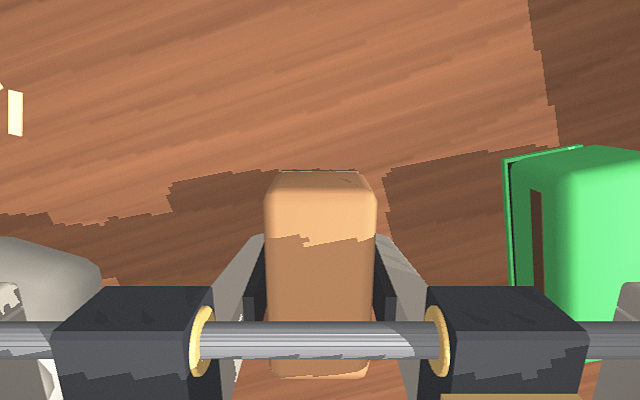

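```bash
python3 - <<'E'
from h import *
ci=robot.camera_info("wrist")
s=robot.state();Rc=R.from_rotvec(s["tcp_rot"]).as_matrix();g=s["eef_pos"]+.171*Rc[:,1]
for p in [(320,189),(320,200),(320,377),(320,370)]:
    q=plane(ci,*p,.054); print(p,q.round(4),(Rc.T@(q-g)*1000).round(1))
q=plane(ci,320,172,.03);print(q,(Rc.T@(q-g)*1000).round(1))
E
```

```text
(320, 189) [ 0.4913 -0.2807  0.054 ] [-43.6 -23.2   0.2]
(320, 200) [ 0.4955 -0.282   0.054 ] [-39.2 -23.2   0.2]
(320, 377) [ 0.5738 -0.3065  0.054 ] [ 42.8 -23.2   0.3]
(320, 370) [ 0.5702 -0.3054  0.054 ] [ 39.1 -23.2   0.3]
[ 0.4895725  -0.28004529  0.03      ] [-45.4   0.8   0.3]
```

>>> apply_moves(
  series=[
    [0, -5, 0, 0, 0, 0],
    [0, -10, 0, 0, 0, 0],
    [0, -25, 0, 0, 0, 0],
    [0, -30, 0, 0, 0, 0],
    [0, -30, 0, 0, 0, 0],
  ],
)

```text
t: 4.93
eef_pos: [0.5322, -0.2936, 0.3028]
tcp_rot: [-1.557, 0.24, -0.238]
contact_force: [0.5, -0.6, -1.0]
opening: 0.0462
```

```bash
python3 - <<'E'
from h import *
yaw=np.radians(5.7); c=np.array([.415,-.0265])+.045*np.array([np.cos(yaw),np.sin(yaw)]); print(c)
delta((*c,.155),yaw)
E
```

```text
[ 0.4597775  -0.02203061]
shift in current tool axes mm [-150.6  -22.9  237.4] turn units [-0.   -3.86 -0.02]  grasp now [ 0.5319 -0.2935  0.1318] F [ 0.46 -0.58 -1.04] t 4.93 op 0.0462
```

>>> apply_moves(
  series=[
    [-10, -25, 16, 0, 0, 0],
    [-20, 0, 31, 0, 0, 0],
    [-20, 0, 31, 0, 0, 0],
    [-20, 0, 31, 0, 0, 0],
    [-20, 0, 31, 0, 0, 0],
  ],
)

```text
t: 5.35
eef_pos: [0.4878, -0.1319, 0.3274]
tcp_rot: [-1.557, 0.239, -0.24]
contact_force: [0.9, 1.4, -1.8]
opening: 0.0457
```

>>> apply_moves(
  series=[
    [-20, 0, 31, 0, 0, 0],
    [-20, 0, 31, 0, 0, 0],
    [-20, 0, 25, 0, 0, 0],
    [0, 0, 8, 0, -0.9, 0],
    [0, 0, 0, 0, -0.95, 0],
  ],
)

```text
t: 5.77
eef_pos: [0.4595, -0.0214, 0.3273]
tcp_rot: [-1.568, 0.079, -0.079]
contact_force: [0.5, -0.5, -2.4]
opening: 0.0462
```

>>> apply_moves(
  series=[
    [0, 0, 0, 0, -0.95, 0],
    [0, 0, 0, 0, -0.95, 0],
    [0, 0, 0, 0, -0.11, 0],
    [0, 0, 0, 0, 0, 0],
    [0, 0, 0, 0, 0, 0],
  ],
)

```text
t: 6.18
eef_pos: [0.4599, -0.0249, 0.327]
tcp_rot: [-1.569, -0.076, 0.076]
contact_force: [0.2, 0.1, -1.4]
opening: 0.046
```

```bash
python3 - <<'E'
from h import *
import pickle
yaw=np.radians(5.7); c=np.array([.415,-.0265])+.045*np.array([np.cos(yaw),np.sin(yaw)])
delta((*c,.125),yaw)
ci=robot.camera_info("wrist");im=robot.get_image("wrist");cv2.imwrite("pics/w6.png",im);pickle.dump(ci,open("w6.pkl","wb"))
im=robot.get_image("top")[120:260,280:480];cv2.imwrite("pics/t6.png",cv2.resize(im,None,fx=4,fy=4,interpolation=cv2.INTER_CUBIC))
E
```

```text
shift in current tool axes mm [ 0.2 31.   2.8] turn units [-0.   -0.02  0.  ]  grasp now [ 0.4599 -0.0248  0.156 ] F [ 0.21  0.11 -1.41] t 6.18 op 0.046
```

View pics/w6.png

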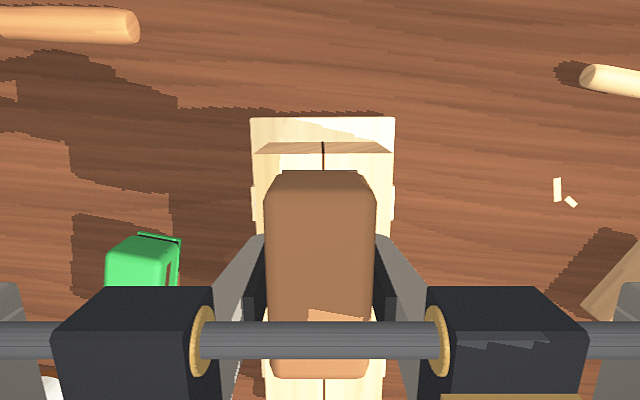

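View pics/t6.png

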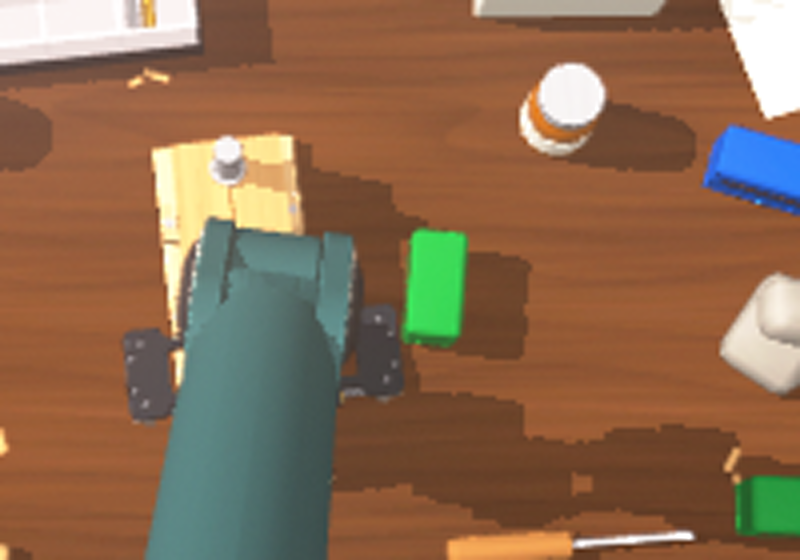

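```bash
python3 - <<'E'
from h import *
import pickle
ci=pickle.load(open("w6.pkl","rb"));s=robot.state();Rc=R.from_rotvec(s["tcp_rot"]).as_matrix();g=s["eef_pos"]+.171*Rc[:,1]
for p in [(254,153),(393,152.5),(323,153),(323,165),(323.5,390)]:
    q=plane(ci,*p,.085); print(p,q.round(4),(Rc.T@(q-g)*1000).round(1))
im=cv2.imread("pics/w6.png");a=cv2.resize(im[110:190,235:415],None,fx=4,fy=4,interpolation=cv2.INTER_CUBIC);b=cv2.resize(im[350:400,235:415],None,fx=4,fy=4,interpolation=cv2.INTER_CUBIC)
cv2.imwrite("pics/w6c.png",np.vstack([a,b]))
E
```

```text
(254, 153) [ 0.4201 -0.0706  0.085 ] [-44.2  70.8 -41.7]
(393, 152.5) [0.4111 0.018  0.085 ] [-44.4  70.8  47.4]
(323, 153) [ 0.4158 -0.0266  0.085 ] [-44.1  70.8   2.5]
(323, 165) [ 0.4235 -0.0258  0.085 ] [-36.4  70.8   2.5]
(323.5, 390) [ 0.6008 -0.0076  0.085 ] [141.8  70.8   3.3]
```

View pics/w6c.png

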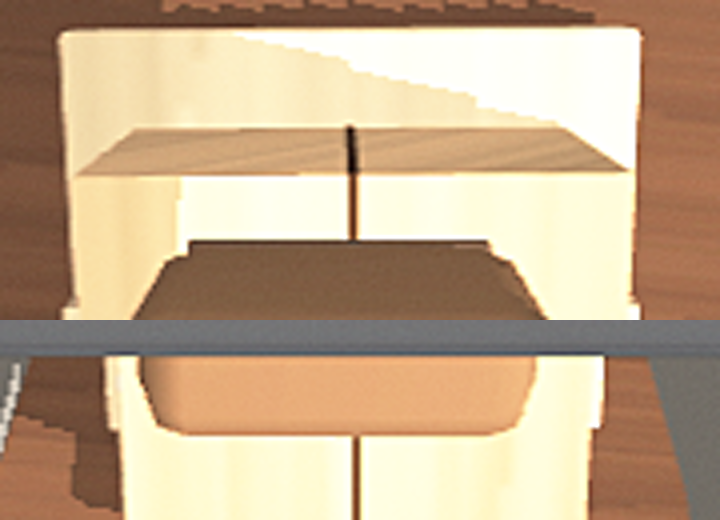

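>>> apply_moves(
  series=[
    [1, 5, 2.6, 0, -0.03, 0],
    [0, 10, 0, 0, 0, 0],
    [0, 10, 0, 0, 0, 0],
    [0, 6, 0, 0, 0, 0],
    [0, 3, 0, 0, 0, 0],
  ],
)

```text
t: 6.7
eef_pos: [0.4602, -0.0219, 0.291]
tcp_rot: [-1.57, -0.079, 0.083]
contact_force: [0.3, 0.5, -2.0]
opening: 0.0457
```

>>> apply_moves(
  series=[
    [0, 0, 0, 0, 0, 0],
    [0, 0, 0, 0, 0, 0],
    [0, 0, 0, 0, 0, 0],
    [0, 0, 0, 0, 0, 0],
    [0, 0, 0, 0, 0, 0],
  ],
)

```text
t: 7.12
eef_pos: [0.4609, -0.022, 0.293]
tcp_rot: [-1.569, -0.082, 0.08]
contact_force: [-0.3, -0.2, -1.7]
opening: 0.0459
```

```bash
python3 - <<'E'
from h import *
import pickle
yaw=np.radians(5.7); c=np.array([.415,-.0265])+.045*np.array([np.cos(yaw),np.sin(yaw)])
delta((*c,.1128),yaw)
ci=robot.camera_info("wrist");im=robot.get_image("wrist");pickle.dump(ci,open("w7.pkl","wb"))
cv2.imwrite("pics/w7.png",im)
a=cv2.resize(im[110:210,235:415],None,fx=4,fy=4,interpolation=cv2.INTER_CUBIC);b=cv2.resize(im[350:400,235:415],None,fx=4,fy=4,interpolation=cv2.INTER_CUBIC)
cv2.imwrite("pics/w7c.png",np.vstack([a,b]))
E
```

```text
shift in current tool axes mm [-1.1  9.2  0. ] turn units [-0.    0.03  0.01]  grasp now [ 0.461  -0.0219  0.122 ] F [-0.28 -0.16 -1.7 ] t 7.12 op 0.0459
```

View pics/w7c.png

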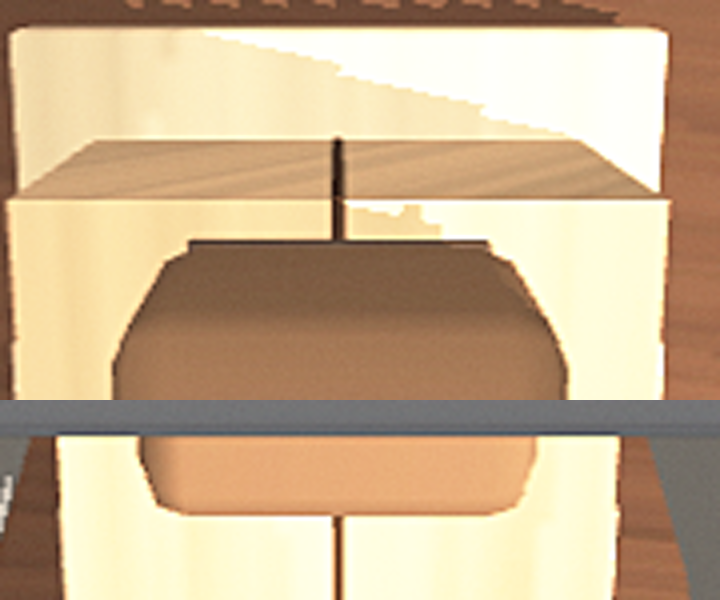

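```bash
python3 - <<'E'
from h import *
import pickle
ci=pickle.load(open("w7.pkl","rb"));s=robot.state();Rc=R.from_rotvec(s["tcp_rot"]).as_matrix();g=s["eef_pos"]+.171*Rc[:,1]
for p in [(319,110+198/4),]:
    q=plane(ci,*p,.085); print(p,q.round(4),(Rc.T@(q-g)*1000).round(1))
for h in (.0912,.101):
    q=plane(ci,319,110+241/4,h); print(h,(Rc.T@(q-g)*1000).round(1))
E
```

```text
(319, 159.5) [ 0.416  -0.0266  0.085 ] [-45.3  36.9  -0.1]
0.0912 [-40.5  30.8  -0.1]
0.101 [-42.4  21.   -0.1]
```

>>> apply_moves(
  series=[
    [-1.3, 1.5, 0, 0, 0, 0],
    [0, 1.5, 0, 0, 0, 0],
    [0, 1.5, 0, 0, 0, 0],
    [0, 1.5, 0, 0, 0, 0],
    [0, 0, 0, 0, 0, 0],
  ],
)

```text
t: 7.58
eef_pos: [0.4594, -0.0221, 0.2865]
tcp_rot: [-1.569, -0.081, 0.081]
contact_force: [-0.3, 0.7, -0.0]
opening: 0.0458
```

>>> apply_moves(
  series=[
    [0, 1, 0, 0, 0, 0],
    [0, 1, 0, 0, 0, 0],
    [0, 0.5, 0, 0, 0, 0],
    [0, 0, 0, 0, 0, 0],
    [0, 0, 0, 0, 0, 0],
  ],
)

```text
t: 8.0
eef_pos: [0.4594, -0.0221, 0.2843]
tcp_rot: [-1.569, -0.081, 0.081]
contact_force: [-1.5, 0.1, 4.4]
opening: 0.0463
```

>>> apply_moves(
  series=[
    [0.5, 0, 0, 0, 0, 0],
    [1, 0, 0, 0, 0, 0],
    [1.5, 0, 0, 0, 0, 0],
    [2, 0, 0, 0, 0, 0],
    [2, 0, 0, 0, 0, 0],
  ],
)

```text
t: 8.42
eef_pos: [0.4665, -0.0214, 0.2842]
tcp_rot: [-1.569, -0.081, 0.081]
contact_force: [-2.6, 0.1, 5.1]
opening: 0.0458
```

>>> apply_moves(
  series=[
    [2, 0, 0, 0, 0, 0],
    [2, 0, 0, 0, 0, 0],
    [2, 0, 0, 0, 0, 0],
    [2, 0, 0, 0, 0, 0],
    [2, 0, 0, 0, 0, 0],
  ],
)

```text
t: 8.83
eef_pos: [0.4766, -0.0203, 0.2842]
tcp_rot: [-1.569, -0.081, 0.081]
contact_force: [-3.2, 0.5, 5.2]
opening: 0.0456
```

>>> apply_moves(
  series=[
    [2, 0, 0, 0, 0, 0],
    [2, 0, 0, 0, 0, 0],
    [2, 0, 0, 0, 0, 0],
    [2, 0, 0, 0, 0, 0],
    [2, 0, 0, 0, 0, 0],
  ],
)

```text
t: 9.25
eef_pos: [0.4865, -0.0193, 0.2842]
tcp_rot: [-1.569, -0.081, 0.081]
contact_force: [-3.3, -0.9, 5.0]
opening: 0.0459
```

```bash
python3 - <<'E'
from h import *
import pickle
s=robot.state();Rc=R.from_rotvec(s["tcp_rot"]).as_matrix();g=s["eef_pos"]+.171*Rc[:,1];print(g,s["contact_force"],s["moment"])
ci=robot.camera_info("wrist");im=robot.get_image("wrist");pickle.dump(ci,open("w8.pkl","wb"))
cv2.imwrite("pics/w8.png",im)
E
```

```text
[ 0.48653651 -0.01928783  0.11319778] [-3.34218411 -0.86449699  4.99897445] [-0.05004523  0.82888319  0.02414584]
```

View pics/w8.png

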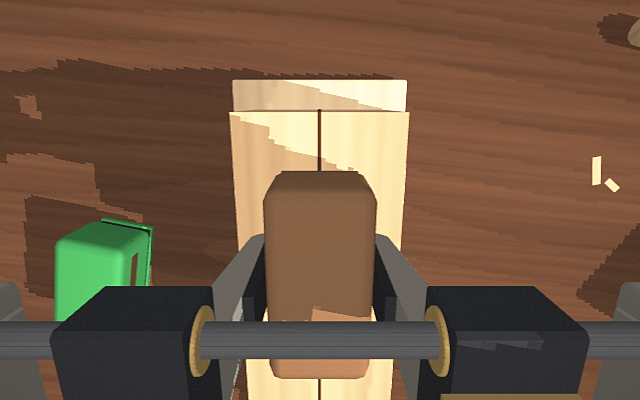

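>>> apply_moves(
  series=[
    [2, 0, 0, 0, 0, 0],
    [2, 0, 0, 0, 0, 0],
    [2, 0, 0, 0, 0, 0],
    [2, 0, 0, 0, 0, 0],
    [2, 0, 0, 0, 0, 0],
  ],
)

```text
t: 9.72
eef_pos: [0.4965, -0.0182, 0.2842]
tcp_rot: [-1.569, -0.081, 0.081]
contact_force: [-3.1, 0.0, 4.8]
opening: 0.0456
```

>>> apply_moves(
  series=[
    [2, 0, 0, 0, 0, 0],
    [2, 0, 0, 0, 0, 0],
    [2, 0, 0, 0, 0, 0],
    [2, 0, 0, 0, 0, 0],
    [2, 0, 0, 0, 0, 0],
  ],
)

```text
t: 10.13
eef_pos: [0.5064, -0.0172, 0.2842]
tcp_rot: [-1.569, -0.081, 0.081]
contact_force: [-3.6, -0.1, 4.4]
opening: 0.0455
```

>>> apply_moves(
  series=[
    [2, 0, 0, 0, 0, 0],
    [2, 0, 0, 0, 0, 0],
    [2, 0, 0, 0, 0, 0],
    [2, 0, 0, 0, 0, 0],
    [2, 0, 0, 0, 0, 0],
  ],
)

```text
t: 10.55
eef_pos: [0.5164, -0.0162, 0.2842]
tcp_rot: [-1.569, -0.081, 0.081]
contact_force: [-3.5, -0.1, 5.5]
opening: 0.0457
```

>>> apply_moves(
  series=[
    [2, 0, 0, 0, 0, 0],
    [2, 0, 0, 0, 0, 0],
    [2, 0, 0, 0, 0, 0],
    [2, 0, 0, 0, 0, 0],
    [2, 0, 0, 0, 0, 0],
  ],
)

```text
t: 10.97
eef_pos: [0.5263, -0.0152, 0.2842]
tcp_rot: [-1.569, -0.081, 0.081]
contact_force: [-2.8, -0.2, 5.1]
opening: 0.0457
```

>>> apply_moves(
  series=[
    [2, 0, 0, 0, 0, 0],
    [2, 0, 0, 0, 0, 0],
    [2, 0, 0, 0, 0, 0],
    [2, 0, 0, 0, 0, 0],
    [2, 0, 0, 0, 0, 0],
  ],
)

```text
t: 11.38
eef_pos: [0.5362, -0.0141, 0.2842]
tcp_rot: [-1.569, -0.081, 0.081]
contact_force: [-3.4, 0.3, 4.6]
opening: 0.0458
```

>>> apply_moves(
  series=[
    [2, 0, 0, 0, 0, 0],
    [2, 0, 0, 0, 0, 0],
    [2, 0, 0, 0, 0, 0],
    [2, 0, 0, 0, 0, 0],
    [2, 0, 0, 0, 0, 0],
  ],
)

```text
t: 11.8
eef_pos: [0.5462, -0.0131, 0.2842]
tcp_rot: [-1.569, -0.081, 0.081]
contact_force: [-2.7, 0.3, 5.1]
opening: 0.0461
```

>>> apply_moves(
  series=[
    [2, 0, 0, 0, 0, 0],
    [2, 0, 0, 0, 0, 0],
    [2, 0, 0, 0, 0, 0],
    [2, 0, 0, 0, 0, 0],
    [2, 0, 0, 0, 0, 0],
  ],
)

```text
t: 12.22
eef_pos: [0.5562, -0.0121, 0.2842]
tcp_rot: [-1.569, -0.081, 0.081]
contact_force: [-3.7, -0.7, 5.2]
opening: 0.0457
```

```bash
python3 - <<'E'
from h import *
import pickle
s=robot.state();Rc=R.from_rotvec(s["tcp_rot"]).as_matrix();g=s["eef_pos"]+.171*Rc[:,1];print(g,s["contact_force"],s["moment"])
ci=robot.camera_info("wrist");im=robot.get_image("wrist");pickle.dump(ci,open("w9.pkl","wb"))
cv2.imwrite("pics/w9.png",im)
sc=robot.get_image("scene");cv2.imwrite("pics/s9.png",cv2.resize(sc[120:280,220:380],None,fx=4,fy=3.7,interpolation=cv2.INTER_CUBIC))
E
```

```text
[ 0.55616147 -0.01207542  0.1131989 ] [-3.66272499 -0.66102659  5.18594493] [-3.87999775e-02  7.57434615e-01  6.24158891e-04]
```

View pics/w9.png

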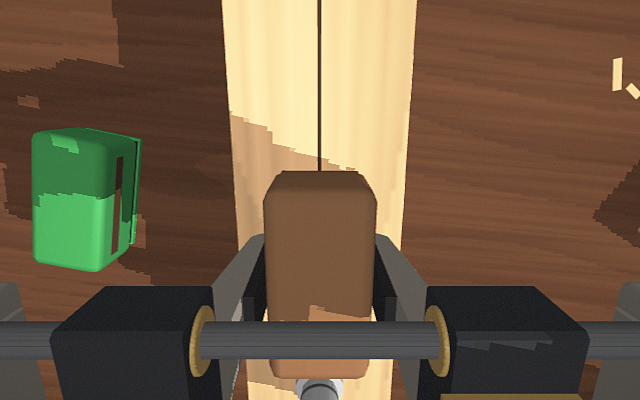

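View pics/s9.png

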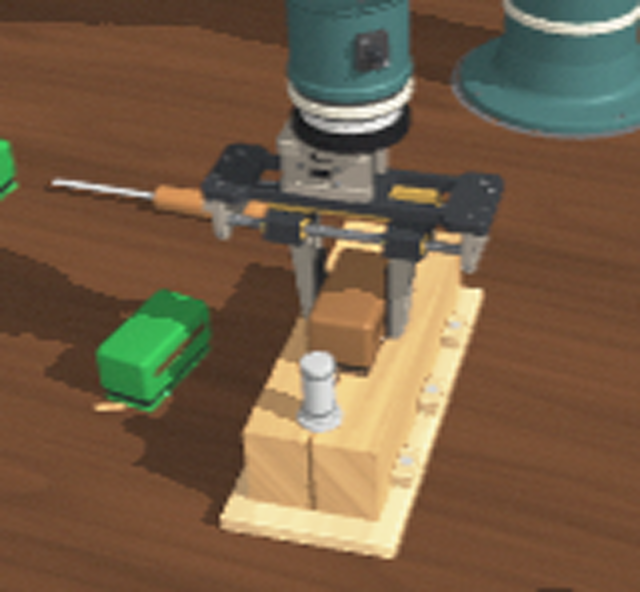

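```bash
python3 - <<'E'
from h import *
import pickle
ci=pickle.load(open("w9.pkl","rb"));s=robot.state();Rc=R.from_rotvec(s["tcp_rot"]).as_matrix();g=s["eef_pos"]+.171*Rc[:,1]
for p,h in [((319.5,390),.140),((319.5,378),.0905)]:
    q=plane(ci,*p,h); print(q.round(4),(Rc.T@(q-g)*1000).round(1))
yaw=np.radians(5.8);d=np.array([np.cos(yaw),np.sin(yaw)]);st=np.array([.416,-.0266]);pin=np.append(st+.235*d,.14);print(pin,(Rc.T@(pin-g)*1000).round(1))
for dz,off in((.140,-.011),(.140,.011),(.09,-.015)):
    print(proj(ci,[*(pin[:2]+off*d),dz]))
cv2.imwrite("pics/w9c.png",cv2.resize(cv2.imread("pics/w9.png")[340:400,240:400],None,fx=5,fy=5,interpolation=cv2.INTER_CUBIC))
E
```

```text
[ 0.6023 -0.0071  0.14  ] [ 46.  -26.7   0.2]
[ 0.6414 -0.003   0.0905] [85.3 22.9  0.3]
[ 0.64979697 -0.00285177  0.14      ] [ 93.7 -26.6  -0.4]
[318.14866172 454.19933266]
[318.0843528 489.0977609]
[318.3273632 368.2050978]
```

View pics/w9c.png

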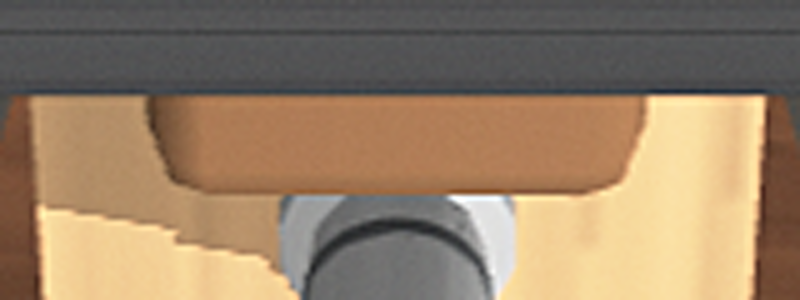

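>>> apply_moves(
  series=[
    [2, 0, 0, 0, 0, 0],
    [2, 0, 0, 0, 0, 0],
    [2, 0, 0, 0, 0, 0],
    [2, 0, 0, 0, 0, 0],
    [2, 0, 0, 0, 0, 0],
  ],
)

```text
t: 12.73
eef_pos: [0.5661, -0.011, 0.2842]
tcp_rot: [-1.569, -0.081, 0.081]
contact_force: [-4.2, -1.1, 3.8]
opening: 0.0459
```

>>> apply_moves(
  series=[
    [2, 0, 0, 0, 0, 0],
    [2, 0, 0, 0, 0, 0],
    [2, 0, 0, 0, 0, 0],
    [1.5, 0, 0, 0, 0, 0],
    [0.5, 0, 0, 0, 0, 0],
  ],
)

```text
t: 13.15
eef_pos: [0.5741, -0.0102, 0.2842]
tcp_rot: [-1.569, -0.081, 0.081]
contact_force: [-3.2, 0.9, 5.1]
opening: 0.0458
```

```bash
python3 - <<'E'
from h import *
s=robot.state();Rc=R.from_rotvec(s["tcp_rot"]).as_matrix();g=s["eef_pos"]+.171*Rc[:,1];print(g,s["contact_force"])
im=robot.get_image("scene");cv2.imwrite("pics/s10.png",cv2.resize(im[170:270,260:360],None,fx=6,fy=6,interpolation=cv2.INTER_CUBIC))
yaw=np.radians(5.8);d=np.array([np.cos(yaw),np.sin(yaw)]);pin=np.array([.6498,-.0029]);sc=robot.camera_info("scene")
f=lambda o,z:((proj(sc,[*(pin+o*d),z])-[260,170])*6).round(0)
print("collar near edge",f(-.015,.0875),"collar ctr",f(0,.0875),"front of sander bottom (pred)",f(-.03,.095))
E
```

```text
[ 0.574135   -0.01020784  0.1132136 ] [-3.23336154  0.87083719  5.14279198]
collar near edge [244. 349.] collar ctr [235. 372.] front of sander bottom (pred) [253. 314.]
```

View pics/s10.png

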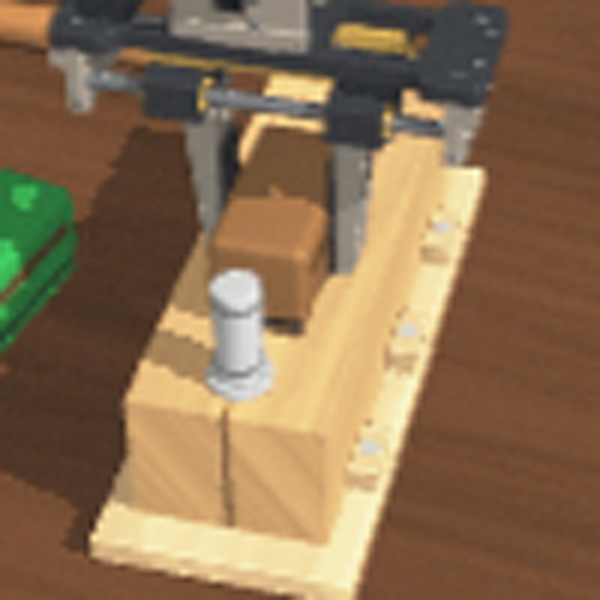

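```bash
python3 - <<'E'
from h import *
sc=robot.camera_info("scene")
yaw=np.radians(5.8);d=np.array([np.cos(yaw),np.sin(yaw)]);n=np.array([-d[1],d[0]])
for (u,v,z) in [(305,318,.092),(302,330,.085),(240,382,.0875),(237,290,.14)]:
    q=plane(sc,u/6+260-.4,v/6+170-.4,z)[:2]-[.416,-.0266]; print((q@d).round(4),(q@n).round(4))
E
```

```text
0.1975 0.0206
0.1981 0.0193
0.2391 0.0024
0.2376 0.0025
```

>>> apply_moves(
  series=[
    [1, 0, 0, 0, 0, 0],
    [1, 0, 0, 0, 0, 0],
    [0, 0, 0, 0, 0, 0],
    [0, 0, 0, 0, 0, 0],
    [0, 0, 0, 0, 0, 0],
  ],
)

```text
t: 13.62
eef_pos: [0.5759, -0.01, 0.2843]
tcp_rot: [-1.569, -0.081, 0.08]
contact_force: [-2.1, -0.1, 4.4]
opening: 0.046
```

>>> apply_moves(
  series=[
    [0, -2, 0, 0, 0, 0],
    [0, -5, 0, 0, 0, 0],
    [0, -12, 0, 0, 0, 0],
    [0, -25, 0, 0, 0, 0],
    [0, -26, 0, 0, 0, 0],
  ],
)

```text
t: 14.03
eef_pos: [0.5755, -0.01, 0.3546]
tcp_rot: [-1.57, -0.079, 0.082]
contact_force: [1.5, -0.7, -1.5]
opening: 0.0456
```

```bash
python3 - <<'E'
from h import *
delta((.533,-.294,.18),np.radians(-17.4))
E
```

```text
shift in current tool axes mm [ -71.5    3.8 -278.2] turn units [ 0.01  3.88 -0.02]  grasp now [ 0.5752 -0.0101  0.1836] F [ 1.47 -0.72 -1.54] t 14.03 op 0.0456
```

>>> apply_moves(
  series=[
    [-9, 0, -35, 0, 0, 0],
    [-9, 0, -35, 0, 0, 0],
    [-9, 0, -35, 0, 0, 0],
    [-9, 0, -35, 0, 0, 0],
    [-9, 0, -35, 0, 0, 0],
  ],
)

```text
t: 14.45
eef_pos: [0.5487, -0.1902, 0.3551]
tcp_rot: [-1.57, -0.082, 0.08]
contact_force: [0.9, -0.0, -2.6]
opening: 0.0458
```

>>> apply_moves(
  series=[
    [-9, 0, -35, 0, 0, 0],
    [-9, 0, -35, 0, 0, 0],
    [-8.5, 0, -33, 0, 0, 0],
    [0, 0, 0, 0, 0.97, 0],
    [0, 0, 0, 0, 0.97, 0],
  ],
)

```text
t: 14.87
eef_pos: [0.5319, -0.2974, 0.355]
tcp_rot: [-1.571, 0.086, -0.088]
contact_force: [0.3, 0.5, -1.7]
opening: 0.046
```

>>> apply_moves(
  series=[
    [0, 10, 0, 0, 0.97, 0],
    [0, 20, 0, 0, 0.97, 0],
    [0, 30, 0, 0, 0, 0],
    [0, 30, 0, 0, 0, 0],
    [0, 30, 0, 0, 0, 0],
  ],
)

```text
t: 15.28
eef_pos: [0.5338, -0.2937, 0.2339]
tcp_rot: [-1.558, 0.236, -0.239]
contact_force: [0.6, -1.0, -1.7]
opening: 0.0456
```

```bash
python3 - <<'E'
from h import *
delta((.533,-.294,.0305),np.radians(-17.4))
E
```

```text
shift in current tool axes mm [-0.7 32.4 -0.6] turn units [0.   0.01 0.02]  grasp now [ 0.5341 -0.2938  0.0629] F [ 0.62 -0.98 -1.67] t 15.28 op 0.0456
```

>>> apply_moves(
  series=[
    [0, 10, 0, 0, 0, 0],
    [0, 9, 0, 0, 0, 0],
    [0, 6, 0, 0, 0, 0],
    [0, 3, 0, 0, 0, 0],
    [0, 2, 0, 0, 0, 0],
  ],
)

```text
t: 15.7
eef_pos: [0.5338, -0.2943, 0.2052]
tcp_rot: [-1.558, 0.236, -0.24]
contact_force: [0.4, -0.1, -1.8]
opening: 0.0462
```

>>> apply_moves(
  series=[
    [0, 0.5, 0, 0, 0, 0],
    [0, 0.5, 0, 0, 0, 0],
    [0, 0, 0, 0, 0, 0],
    [0, 0, 0, 0, 0, 0],
    [0, 0, 0, 0, 0, 0],
  ],
)

```text
t: 16.12
eef_pos: [0.5334, -0.294, 0.2036]
tcp_rot: [-1.558, 0.237, -0.239]
contact_force: [0.4, 0.0, -1.3]
opening: 0.0462
```

>>> apply_moves(
  series=[
    [0, 1, 0, 0, 0, 0],
    [0, 0.8, 0, 0, 0, 0],
    [0, 0, 0, 0, 0, 0],
    [0, 0, 0, 0, 0, 0],
    [0, 0, 0, 0, 0, 0],
  ],
)

```text
t: 16.53
eef_pos: [0.5334, -0.294, 0.2016]
tcp_rot: [-1.558, 0.238, -0.238]
contact_force: [0.4, 0.7, 2.0]
opening: 0.0456
```

>>> apply_moves(
  series=[
    [0, 0, 0, 0, 0, 0],
    [0, 0, 0, 0, 0, 0],
    [0, 0, 0, 0, 0, 0],
    [0, 0, 0, 0, 0, 0],
    [0, 0, 0, 0, 0, 0],
  ],
  claw=0,
)

```text
t: 16.95
eef_pos: [0.5333, -0.2939, 0.2014]
tcp_rot: [-1.558, 0.238, -0.238]
contact_force: [0.1, 0.1, -0.3]
opening: 0.0771
```

>>> apply_moves(
  series=[
    [0, 0, 0, 0, 0, 0],
    [0, -5, 0, 0, 0, 0],
    [0, -15, 0, 0, 0, 0],
    [0, -30, 0, 0, 0, 0],
    [0, -40, 0, 0, 0, 0],
  ],
)

```text
t: 17.37
eef_pos: [0.5324, -0.2934, 0.2911]
tcp_rot: [-1.557, 0.242, -0.235]
contact_force: [0.8, -0.0, -0.2]
opening: 0.0919
```

>>> apply_moves(
  series=[
    [0, -40, 0, 0, 0, 0],
    [0, -40, 0, 0, 0, 0],
    [0, 0, 0, 0, 0, 0],
    [0, 0, 0, 0, 0, 0],
    [0, 0, 0, 0, 0, 0],
  ],
)

```text
t: 17.78
eef_pos: [0.533, -0.2936, 0.372]
tcp_rot: [-1.557, 0.237, -0.239]
contact_force: [-0.5, 0.3, -1.0]
opening: 0.0921
```

```bash
python3 - <<'E'
from h import *
delta((.63,-.005,.22),np.radians(5.8))
delta((.63,-.005,.22),np.radians(-17.4))
im=robot.get_image("wrist");cv2.imwrite("pics/w11.png",im)
E
```

```text
shift in current tool axes mm [  6.4 -18.8 304.4] turn units [-0.   -3.86  0.01]  grasp now [ 0.5331 -0.2936  0.201 ] F [-0.46  0.33 -1.  ] t 17.78 op 0.0921
shift in current tool axes mm [  6.4 -18.8 304.4] turn units [-0.01  0.    0.01]  grasp now [ 0.5331 -0.2936  0.201 ] F [-0.46  0.33 -1.  ] t 17.78 op 0.0921
```

View pics/w11.png

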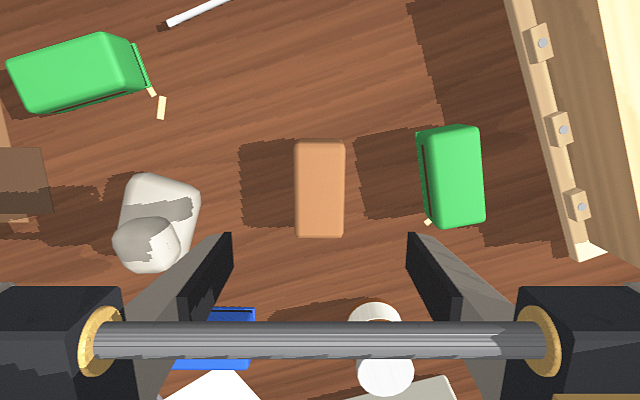

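>>> apply_moves(
  series=[
    [2.5, -10, 33, 0, 0, 0],
    [2.5, -9, 34, 0, 0, 0],
    [2.5, 0, 34, 0, 0, 0],
    [2.5, 0, 34, 0, 0, 0],
    [2.5, 0, 34, 0, 0, 0],
  ],
)

```text
t: 18.25
eef_pos: [0.5957, -0.1347, 0.3888]
tcp_rot: [-1.558, 0.241, -0.236]
contact_force: [0.8, -1.3, -0.9]
opening: 0.0919
```

>>> apply_moves(
  series=[
    [3, 0, 34, 0, 0, 0],
    [3, 0, 34, 0, 0, 0],
    [3, 0, 34, 0, 0, 0],
    [3, 0, 33, 0, 0, 0],
    [0, 0, 0, 0, -0.97, 0],
  ],
)

```text
t: 18.67
eef_pos: [0.649, -0.0021, 0.3875]
tcp_rot: [-1.563, 0.152, -0.147]
contact_force: [0.4, 0.3, -0.3]
opening: 0.0921
```

>>> apply_moves(
  series=[
    [0, 0, 0, 0, -0.97, 0],
    [0, 0, 0, 0, -0.97, 0],
    [0, 0, 0, 0, -0.95, 0],
    [0, 0, 0, 0, 0, 0],
    [0, 0, 0, 0, 0, 0],
  ],
)

```text
t: 19.08
eef_pos: [0.6472, -0.0113, 0.3889]
tcp_rot: [-1.569, -0.075, 0.079]
contact_force: [-0.1, -0.5, 0.1]
opening: 0.0918
```

```bash
python3 - <<'E'
from h import *
import pickle
delta((.6498,-.0029,.117),np.radians(5.8))
ci=robot.camera_info("wrist");im=robot.get_image("wrist");cv2.imwrite("pics/w12.png",im);pickle.dump(ci,open("w12.pkl","wb"))
E
```

```text
shift in current tool axes mm [  3.7 100.9   8.1] turn units [-0.   -0.03 -0.03]  grasp now [ 0.6467 -0.0113  0.2179] F [-0.06 -0.55  0.08] t 19.08 op 0.0918
```

View pics/w12.png

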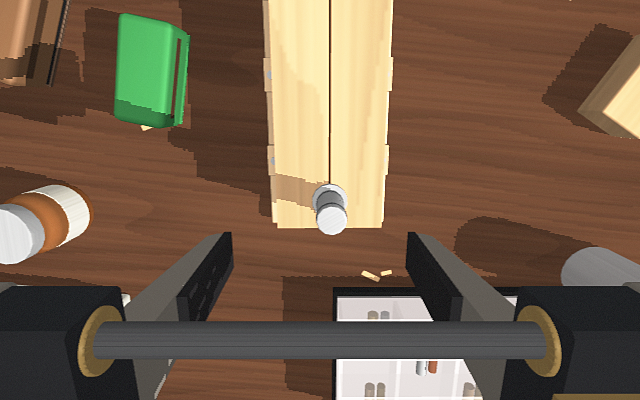

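```bash
python3 - <<'E'
from h import *
import pickle
ci=pickle.load(open("w12.pkl","rb"));s=robot.state();Rc=R.from_rotvec(s["tcp_rot"]).as_matrix();g=s["eef_pos"]+.171*Rc[:,1]
for p,h in [((331.5,220),.140),((330,200),.09),((330.5,226),.085)]:
    q=plane(ci,*p,h); print(q.round(4),(Rc.T@(q-g)*1000).round(1))
cv2.imwrite("pics/w12c.png",cv2.resize(cv2.imread("pics/w12.png")[160:250,270:390],None,fx=6,fy=6,interpolation=cv2.INTER_CUBIC))
E
```

```text
[ 0.6492 -0.0023  0.14  ] [ 3.4 78.2  8.7]
[ 0.6486 -0.0019  0.09  ] [  2.9 128.2   9.2]
[0.6732 0.0014 0.085 ] [ 27.8 133.1  10.1]
```

View pics/w12c.png

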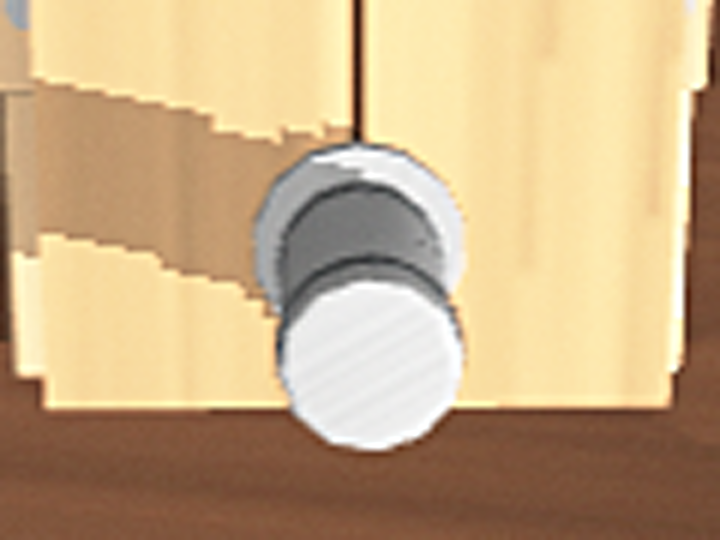

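>>> apply_moves(
  series=[
    [1.5, 0, 4, 0, -0.03, 0],
    [2, 5, 4.8, 0, 0, 0],
    [0, 15, 0, 0, 0, 0],
    [0, 15, 0, 0, 0, 0],
    [0, 8, 0, 0, 0, 0],
  ],
)

```text
t: 19.55
eef_pos: [0.6496, -0.001, 0.3453]
tcp_rot: [-1.569, -0.08, 0.084]
contact_force: [-0.7, 0.1, -0.1]
opening: 0.0918
```

>>> apply_moves(
  series=[
    [0, 2, 0, 0, 0, 0],
    [0, 0, 0, 0, 0, 0],
    [0, 0, 0, 0, 0, 0],
    [0, 0, 0, 0, 0, 0],
    [0, 0, 0, 0, 0, 0],
  ],
)

```text
t: 19.97
eef_pos: [0.6503, -0.0021, 0.3462]
tcp_rot: [-1.569, -0.083, 0.08]
contact_force: [-0.6, -0.5, 1.0]
opening: 0.0919
```

```bash
python3 - <<'E'
from h import *
import pickle
delta((.6495,-.0023,.117),np.radians(5.8))
ci=robot.camera_info("wrist");im=robot.get_image("wrist");cv2.imwrite("pics/w13.png",im);pickle.dump(ci,open("w13.pkl","wb"))
cv2.imwrite("pics/w13c.png",cv2.resize(im[160:310,220:420],None,fx=4,fy=4,interpolation=cv2.INTER_CUBIC))
E
```

```text
shift in current tool axes mm [-0.9 58.2 -0.1] turn units [-0.    0.03  0.01]  grasp now [ 0.6505 -0.002   0.1752] F [-0.62 -0.53  0.99] t 19.97 op 0.0919
```

View pics/w13c.png

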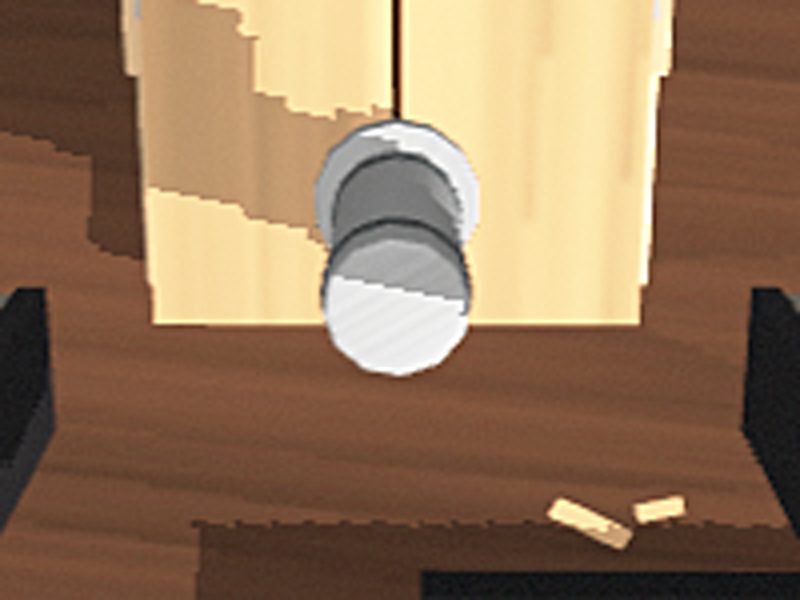

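```bash
python3 - <<'E'
from h import *
import pickle
ci=pickle.load(open("w13.pkl","rb"));s=robot.state();Rc=R.from_rotvec(s["tcp_rot"]).as_matrix();g=s["eef_pos"]+.171*Rc[:,1]
for p,h in [((396/4+220-.4,306/4+160-.4),.140),((398/4+220-.4,203/4+160-.4),.09)]:
    q=plane(ci,*p,h); print(q.round(4),(Rc.T@(q-g)*1000).round(1))
E
```

```text
[ 0.6494 -0.0024  0.14  ] [-1.2 35.2 -0.3]
[ 0.6495 -0.0021  0.09  ] [-1.1 85.2  0.1]
```

>>> apply_moves(
  series=[
    [-1, 10, -0.1, 0, 0, 0],
    [0, 16, 0, 0, 0, 0],
    [0, 15, 0, 0, 0, 0],
    [0, 10, 0, 0, 0, 0],
    [0, 5, 0, 0, 0, 0],
  ],
)

```text
t: 20.43
eef_pos: [0.6485, -0.0021, 0.2874]
tcp_rot: [-1.569, -0.08, 0.084]
contact_force: [-0.1, 0.0, -0.1]
opening: 0.0921
```

>>> apply_moves(
  series=[
    [0, 0, 0, 0, 0, 0],
    [0, 0, 0, 0, 0, 0],
    [0, 0, 0, 0, 0, 0],
    [0, 0, 0, 0, 0, 0],
    [0, 0, 0, 0, 0, 0],
  ],
  claw=150,
  newtons=20,
)

```text
t: 20.85
eef_pos: [0.6493, -0.0022, 0.2901]
tcp_rot: [-1.569, -0.083, 0.081]
contact_force: [-0.5, 0.5, -0.3]
opening: 0.0607
```

```bash
python3 - <<'E'
from h import *
import pickle
delta((.6494,-.0023,.119),np.radians(5.8))
ci=robot.camera_info("wrist");im=robot.get_image("wrist");cv2.imwrite("pics/w14.png",im)
s=robot.state();Rc=R.from_rotvec(s["tcp_rot"]).as_matrix();g=s["eef_pos"]+.171*Rc[:,1]
print(Rc[:,1]*1000)
E
```

```text
shift in current tool axes mm [ 0.1  0.1 -0.1] turn units [-0.    0.03  0.01]  grasp now [ 0.6495 -0.0022  0.1191] F [-0.46  0.49 -0.31] t 20.85 op 0.0607
[ 1.11528773e+00  1.93703017e-01 -9.99999359e+02]
```

View pics/w14.png

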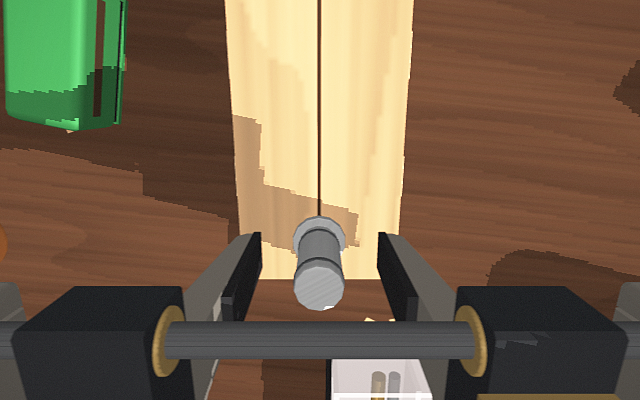

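>>> apply_moves(
  series=[
    [0, 0, 0, 0, 0, 0],
    [0, 0, 0, 0, 0, 0],
    [0, 0, 0, 0, 0, 0],
    [0, 0, 0, 0, 0, 0],
    [0, 0, 0, 0, 0, 0],
  ],
  claw=230,
  newtons=10,
)

```text
t: 21.32
eef_pos: [0.6491, -0.0022, 0.2894]
tcp_rot: [-1.569, -0.082, 0.082]
contact_force: [0.1, -0.5, 0.9]
opening: 0.0231
```

>>> apply_moves(
  series=[
    [0, 0, 0, 0, 0, 0],
    [0, 0, 0, 0, 0, 0],
    [0, 0, 0, 0, 0, 0],
    [0, 0, 0, 0, 0, 0],
    [0, 0, 0, 0, 0, 0],
  ],
)

```text
t: 21.73
eef_pos: [0.6491, -0.0023, 0.2894]
tcp_rot: [-1.569, -0.082, 0.082]
contact_force: [0.7, -0.7, 0.6]
opening: 0.0219
```

Gripped at 22 mm with no side force. I'll firm up the grip and draw slowly.

>>> apply_moves(
  series=[
    [0, 0, 0, 0, 0, 0],
    [0, 0, 0, 0, 0, 0],
    [0, 0, 0, 0, 0, 0],
    [0, -0.5, 0, 0, 0, 0],
    [0, -1, 0, 0, 0, 0],
  ],
  newtons=30,
)

```text
t: 22.15
eef_pos: [0.6489, -0.0022, 0.2905]
tcp_rot: [-1.569, -0.081, 0.082]
contact_force: [-0.1, -0.9, -2.0]
opening: 0.0214
```

>>> apply_moves(
  series=[
    [0, -1, 0, 0, 0, 0],
    [0, -1, 0, 0, 0, 0],
    [0, -1, 0, 0, 0, 0],
    [0, -1, 0, 0, 0, 0],
    [0, -1, 0, 0, 0, 0],
  ],
)

```text
t: 22.57
eef_pos: [0.649, -0.0022, 0.296]
tcp_rot: [-1.569, -0.082, 0.082]
contact_force: [-0.4, -0.7, -2.1]
opening: 0.021
```

```bash
python3 - <<'E'
from h import *
s=robot.state();print(s["contact_force"],s["moment"],s["eef_pos"],s["opening"])
im=robot.get_image("wrist");cv2.imwrite("pics/w15.png",cv2.resize(im[160:340,220:420],None,fx=3,fy=3,interpolation=cv2.INTER_CUBIC))
E
```

```text
[-0.35957709 -0.72307698 -2.06041371] [0.05382931 0.00022283 0.10807286] [ 0.64904535 -0.00221313  0.29599594] 0.021011726531694908
```

View pics/w15.png

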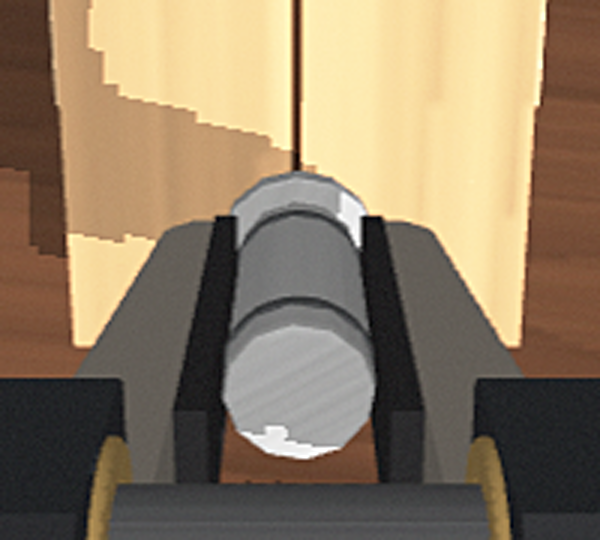

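>>> apply_moves(
  series=[
    [0, -1.5, 0, 0, 0, 0],
    [0, -1.5, 0, 0, 0, 0],
    [0, -1.5, 0, 0, 0, 0],
    [0, -1.5, 0, 0, 0, 0],
    [0, -1.5, 0, 0, 0, 0],
  ],
)

```text
t: 23.03
eef_pos: [0.6491, -0.0022, 0.3036]
tcp_rot: [-1.569, -0.082, 0.082]
contact_force: [-0.3, 0.5, -0.9]
opening: 0.0217
```

>>> apply_moves(
  series=[
    [0, -1.5, 0, 0, 0, 0],
    [0, -1.5, 0, 0, 0, 0],
    [0, -1.5, 0, 0, 0, 0],
    [0, -1.5, 0, 0, 0, 0],
    [0, -1.5, 0, 0, 0, 0],
  ],
)

```text
t: 23.45
eef_pos: [0.649, -0.0022, 0.311]
tcp_rot: [-1.569, -0.082, 0.082]
contact_force: [0.8, -0.6, -1.8]
opening: 0.0212
```

>>> apply_moves(
  series=[
    [0, -1.5, 0, 0, 0, 0],
    [0, -1.5, 0, 0, 0, 0],
    [0, -1.5, 0, 0, 0, 0],
    [0, -1.5, 0, 0, 0, 0],
    [0, -1.5, 0, 0, 0, 0],
  ],
)

```text
t: 23.87
eef_pos: [0.6491, -0.0022, 0.3185]
tcp_rot: [-1.569, -0.082, 0.082]
contact_force: [-1.1, 0.6, -1.9]
opening: 0.0214
```

>>> apply_moves(
  series=[
    [0, 0, 0, 0, 0, 0],
    [0, 0, 0, 0, 0, 0],
    [0, 0, 0, 0, 0, 0],
    [0, 0, 0, 0, 0, 0],
    [0, 0, 0, 0, 0, 0],
  ],
)

```text
t: 24.28
eef_pos: [0.649, -0.0022, 0.3183]
tcp_rot: [-1.569, -0.082, 0.082]
contact_force: [-0.9, -0.5, -2.3]
opening: 0.0214
```

```bash
python3 - <<'E'
from h import *
s=robot.state();print(s["contact_force"],s["moment"],s["eef_pos"],s["opening"])
im=robot.get_image("scene");cv2.imwrite("pics/s16.png",im);a=cv2.resize(im[160:270,255:355],None,fx=5.4,fy=5.4,interpolation=cv2.INTER_CUBIC)
cv2.imwrite("pics/s16c.png",a)
E
```

```text
[-0.87904297 -0.49592989 -2.30860244] [0.06356948 0.02922646 0.0176346 ] [ 0.6490444  -0.00221588  0.3182942 ] 0.021430218751836868
```

View pics/s16c.png

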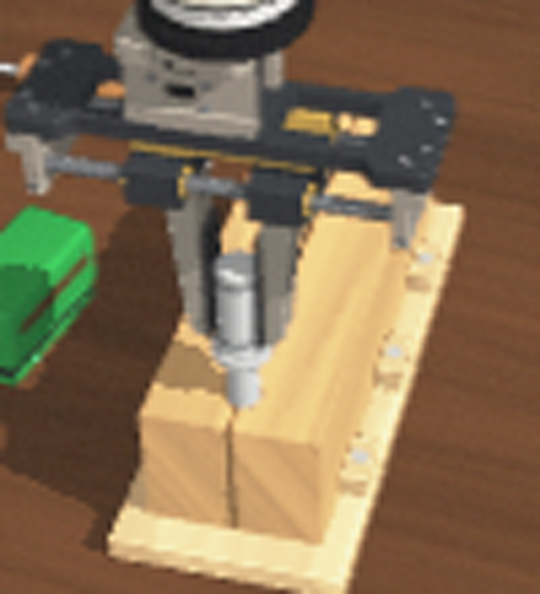

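View pics/s16.png

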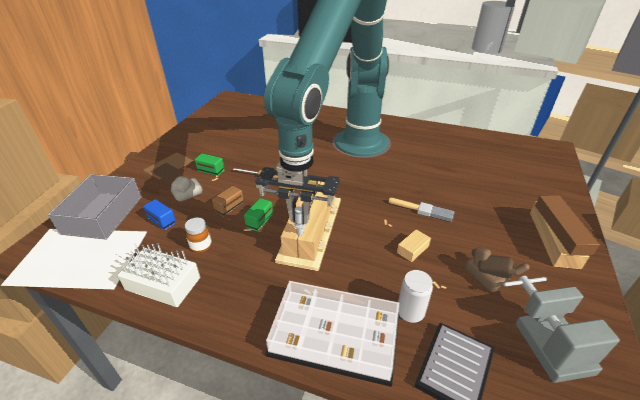

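```bash
python3 - <<'E'
from h import *
sc=robot.camera_info("scene")
for z in (.104,.1165,.129): print(z,((proj(sc,[.6494,-.0023,z])-[255,160])*5.4).round(0))
robot.sign_off()
E
```

```text
0.104 [239. 364.]
0.1165 [238. 345.]
0.129 [237. 325.]
the job is handed in; nothing more can be done
```

I rubbed the seam down, put the sanding block down, and drew the pin about 29 mm. The job is handed in with the arm still holding the pin there, at about 24 s on the clock.

- **Sanding:** I used the brown wooden block, not the green or blue look-alikes. It started with its back end flush with the end of the blank, to within about 1–2 mm. I pushed it about 116 mm along the seam at about 24 mm/s. The downward force stayed at about 5–7 N, and the seam stayed centred under the block in the wrist views. Its front stopped about 14 mm short of the pin's collar by the wrist camera. The coarser scene camera suggested nearer 15–20 mm, so I moved 2 mm further before lifting.
- **Put down:** The block lies flat on the table in its original place, confirmed in a wrist picture.
- **Pin:** The gripper closed centred on the grip with no side force. The arm rose 29 mm straight up with less than 0.1 mm of sideways drift. The load was about 2 N, which is the pin's own weight, and side force stayed around 1 N, about the sensor's noise.
- **Last checks:** The final scene picture shows the shank still in the bore and the other things where they were. My projection check put the collar about 2 pixels lower than expected for 29 mm. The scene camera had the same offset when the pin was home, so I put it down to calibration.

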